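Park the cutter head of a paper trimmer whose catch may or may not be on

TASK

Slide the cutter head of the paper trimmer along its rail, right up to the end cap on the robot's right, and leave it parked there. Its catch may or may not be holding it, and the small lever on the head does not show which: if the head is held fast when you try it, throw the lever over to its other side and slide again. Leave the ink bottle on the trimmer's board standing where it is.

Things in the scene. Friction and masses are not known exactly. Their poses are not given: they have to be found in the camera images.
- cutter_head (a joint): travel in m of the cutter head along the rail: 0 at the start, at the left end, 0.200 at the right end. Free, about 2 N moves it and it stays put; caught, it gives under 2 mm. The trimmer is fixed: grey board 200 x 350 mm, top 14 mm above the table, aluminium rail along its near edge. Black head: 110 mm along the rail, 62 mm wide, top 52 mm above the table; a blade disc juts 8 mm from its far side
- fin (a point): centre of the grip of the upright grey ribbed fin on the head, 78 mm above the table. Fin: 16 mm thick across the rail, 34 mm long along it, from the head's top (52 mm) up to 96 mm above the table. Axes: -y along the rail, the way the head shall travel (to the robot's right); x level, across the rail, away from the robot; z up. The head reaches from 81 mm behind (+y) to 29 mm ahead of this point
- lever_ball (a point): centre of the 15 mm grey ball on the head's catch lever, 60 mm behind the fin (+y). Pivot on the centre line, 57 mm above the table, 34 mm from the ball. It swings across the rail only, between stops with the ball at x = -16 and +16 mm of the fin, 87 mm above the table; starts near one stop, needs 1.5 N, stays put. One side catches the head, the other frees it; which is not visible and varies
- ink_bottle: loose dark blue square ink bottle with black cap, 46 x 46 mm, 57 mm high, standing on the trimmer's board about 0.12 m beyond the rail; origin at the centre of its underside, z up

How it is judged:
By the outcome, as a careful person would: the job done as asked, in the order asked, and still so for the second after the job is handed in, with the robot touching nothing.
It also fails if it takes over 51 s, if anything falls off the work surface, if the arm or the gripper's body presses on something with over 40 N, if the wrist force passes 120 N, or if a joint passes its speed limit or range.

ROBOT

A 6-joint arm with a two-finger parallel gripper is mounted at the origin on a cart in front of the work surface, level with it; the furniture and walls round the work are solid. World frame = base frame: x ahead of the robot, y to its left, z up, the work surface at z = 0. Lengths are in m, angles in degrees, forces in N, time in s.
With the tool pointing down it reaches from about 0.375 to 0.9 m from the base axis. Payload 3.1 kg.
Tool frame: the origin (TCP) lies on the centre line of the jaws, within the pads' length; the fingertips stand 14 mm ahead of it and the grasp point (between the pads) lies 5 mm behind it (bot.tips_ahead is the distance from the TCP to the fingertips, in m); z points along the fingers, y is the line along which they close (so a half turn about z gives the same grasp; the last joint's range is limited). The gripper opens to 87 mm and grips with 3 to 60 N. Pads are 19 mm wide; open, the fingers measure 117 mm over their backs; the gripper's body (75 mm by 190 mm) begins 51 mm behind the grasp point.
Start: joints at [-85.858, 30.224, 82.088, -0, 67.689, -10.227], TCP at [0.155, -0.605, 0.215] pointing down, gripper open.
Joint ranges: [-176.69, 176.69], [-43.24, 126.21], [12.49, 139.97], [-82, 262], [0, 151.66], [-163.58, 163.58]. Speed limits (degrees/s): [159.86, 159.86, 180, 180, 180, 180].

INTERFACE

Orientations are given as a 3x3 rotation matrix whose columns are the frame's x, y, z axes.
In Python, from rig import bot gives the robot as it stands.
- The arm moves only by the tool play_rows, never from a script. Its argument "moves" is a list that holds one entry, the list of rows, each a list of 6 numbers: the shift along the tool's x, y, z in mm, then the turn, a rotation vector about the tool's x, y, z in rad. A call has 1 to 5 rows; each row shifts and turns the commanded pose from where the row before left it, along the tool's axes as they then stand; what a row does not reach is not made up. A row lasts 1/10 s, in which the tool goes at most 50 mm and 8.59 degrees, less where a joint would pass 70% of its speed; a pose out of reach is approached as far as the arm can. A call with a gripper value outside its range is refused whole. "fingers" is the opening, from -1 (shut) to 1 (fully open), set as the call begins (left out, the last holds). The fingers move at their own pace and stop on an object; the grip force is fixed at half the most. Time passes only in rows, so rows that do not move let the fingers close. It gives the time, the measured TCP pose, the force, the opening and the grip force at its end, in the units of the state.
- bot.read_state(): the state, without advancing time (a new reading comes with each control period).
- bot.capture(name): name is "scene" or "top" or "wrist"; returns a dict with "image" (480x640x3 uint8, blue, green, red), "fx", "fy", "cx", "cy" (pixels), "distortion" ([k1, k2, p1, p2, k3] as OpenCV has them; the pictures are not rectified), "R" (3x3) and "t" (3): a world point X has camera coordinates R X + t. Camera axes: x right, y down, z forward; pixel columns grow to the right and rows downward; lengths in m; the calibration is good to about 2 mm. A picture is of the moment at which its call begins. There is no depth.
- bot.hand_in(): hands the job in; it is judged then, once.
Trained networks look in a picture, given as the dict that the camera call returned (one of the last four; its "shot" number tells which), for a name from the list of things; names that differ only in an ending like _2 or _b are one class to them, and where a whole thing is asked for, a point or a joint stands for the part that bears it (a point fixed in the world has none). Each returns a list of dicts, best first, with "confidence" (0 to 1); they miss things now and then, are a little off and sometimes report something else, mostly with a low value. They report only what shows in the picture. A call takes as long as a camera call.
- bot.search_frame(picture, query): "centre" ([column, row] in pixels, amid what is visible of it).
- bot.silhouettes(picture, query): "pixels" (480x640 bool, what is visible of it) and "centre" ([column, row] in pixels, amid what is visible of it).
- bot.pinpoint(picture, query): "centre" ([column, row] in pixels: a listed point, or the origin of a listed thing).
The state is a dict: "time_s": time; "joint_positions": joint angles; "qvel": joint speeds; "tau": joint torques, N m; "position": TCP position; "tcp_rot": TCP orientation; "force": force on the tool from outside, world axes, zero at the start; "moment": the same for the moment, N m; "opening": opening from 0.0 (shut) to 1.0 (fully open); "grasp_force": force on a finger pad.
Only numpy, scipy, OpenCV 4.12 (cv2) and the standard library are available. Lean on these libraries where they do the work, as an engineer would, in place of code of your own. Each camera call takes 0.05 s, during which the arm holds its last target. There are 200 camera calls.

## Working session

There is one attempt and no reset: what is moved stays moved. The work goes in short steps, Python scripts to look and compute and a tool call to move; the robot and the scene stay as the last step left them, time stands still between calls to the robot, and variables do not carry over. Pictures are saved under pics/ and viewed, at most 10 in all, crops included, and the job is handed in when it is done.

Besides the shell and the picture viewer there is one more tool, called as name([rows], argument=value, ...), one row to a line, values as JSON. play_rows: Moves the arm, as the interface text tells. Its arguments: {"type":"object","properties":{"moves":{"type":"array","items":{"type":"array","items":{"type":"array","items":{"type":"number"}}}},"fingers":{"type":"number"}},"required":["moves"]}

```bash
mkdir -p pics; cat > h.py <<'E'
import numpy as np, cv2
from rig import bot
def ray(p,c):
    K=np.array([[p['fx'],0,p['cx']],[0,p['fy'],p['cy']],[0,0,1.]])
    u=cv2.undistortPoints(np.array([[c]],float),K,np.array(p['distortion'],float))[0,0]
    R=np.array(p['R']);t=np.array(p['t']).ravel()
    return -R.T@t, R.T@np.array([u[0],u[1],1])
def atz(p,c,z):
    o,d=ray(p,c); return o+d*(z-o[2])/d[2]
def tri(rs):
    A=0;b=0
    for o,d in rs:
        d=d/np.linalg.norm(d);P=np.eye(3)-np.outer(d,d);A=A+P;b=b+P@o
    return np.linalg.solve(A,b)
E
python3 - <<'E'
from h import *
np.set_printoptions(precision=4,suppress=True)
S={n:bot.capture(n) for n in('scene','top')}
for n,p in S.items():
    cv2.imwrite(f'pics/{n}0.png',p['image'])
    for q,z in(('fin',.078),('lever_ball',.087),('ink_bottle',.014)):
        for r in bot.pinpoint(p,q)[:2]: print(n,q,r['centre'],r['confidence'],atz(p,r['centre'],z))
s=bot.read_state();print(s['position'],s['tcp_rot'],s['time_s'])
E
```

```text
scene lever_ball [304.4, 299.3] 0.7 [0.524  0.1615 0.087 ]
scene ink_bottle [312.8, 249.3] 0.73 [ 0.6045 -0.0294  0.014 ]
top fin [292.2, 275.9] 0.67 [0.5314 0.0999 0.078 ]
top lever_ball [258.7, 275.2] 0.62 [0.532  0.1615 0.087 ]
top ink_bottle [362.6, 238.0] 0.67 [ 0.6123 -0.0374  0.014 ]
top ink_bottle [291.4, 276.6] 0.15 [0.5339 0.1062 0.014 ]
[ 0.1551 -0.6053  0.2147] [[ 0.9687  0.2482 -0.    ]
 [ 0.2482 -0.9687  0.0003]
 [ 0.     -0.0003 -1.    ]] 0.4
```

```bash
python3 - <<'E'
import cv2
a=cv2.imread('pics/top0.png')[160:400,180:500];b=cv2.imread('pics/scene0.png')[160:400,180:500]
cv2.imwrite('pics/c0.png',cv2.resize(cv2.vconcat([a,b]),None,fx=1.25,fy=1.25))
E
```

```text
(no output)
```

View pics/top0.png

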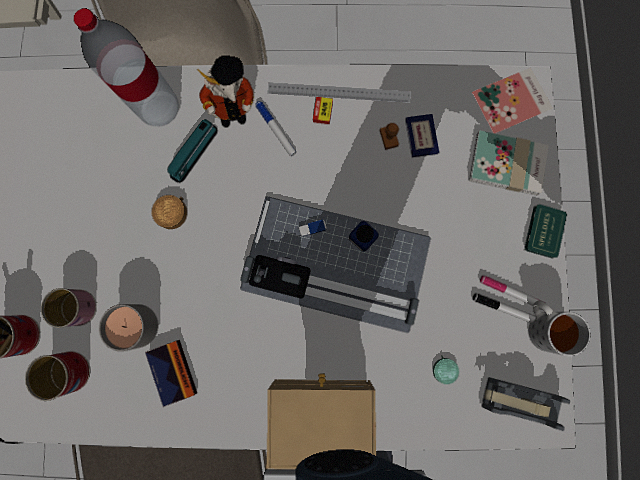

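View pics/scene0.png

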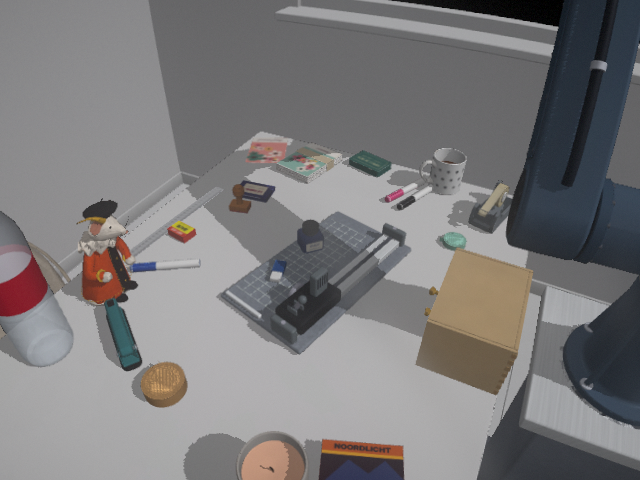

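The top view shows the trimmer turned about 15°, with the head at (280,276), the rail running right-down to about (410,312), and the bottle at (363,236). A wooden box stands near the robot at (320,420). The scene view confirms the fin at (318,280) and the lever behind it. I'm flying over the fin now.

play_rows([
  [[31.6,-34.7,-6,0,0,0],[31.6,-34.7,-6,0,0,0],[31.6,-34.7,-6,0,0,0],[31.6,-34.7,-6,0,0,0],[31.6,-34.7,-6,0,0,0]],
], fingers=1)

```text
time_s: 0.9
position: [0.2657, -0.3965, 0.2452]
tcp_rot: [[0.969, 0.247, 0.0], [0.247, -0.969, -0.0], [0.0, 0.0, -1.0]]
force: [0.8, -0.7, -0.1]
opening: 1.002
grasp_force: 0.0
```

play_rows([
  [[31.6,-34.7,0,0,0,0],[31.6,-34.7,0,0,0,0],[31.6,-34.7,0,0,0,0],[31.6,-34.7,0,0,0,0],[31.6,-34.7,0,0,0,0]],
])

```text
time_s: 1.4
position: [0.3758, -0.1893, 0.2452]
tcp_rot: [[0.969, 0.248, 0.001], [0.248, -0.969, -0.001], [0.001, 0.001, -1.0]]
force: [0.5, 0.5, -0.2]
opening: 1.001
grasp_force: 0.0
```

play_rows([
  [[31.6,-34.7,0,0,0,0],[31.6,-34.7,0,0,0,0],[31.6,-34.7,0,0,0,0],[31.6,-34.7,0,0,0,0],[31.6,-34.7,0,0,0,0]],
])

```text
time_s: 1.9
position: [0.4859, 0.0184, 0.2452]
tcp_rot: [[0.969, 0.248, 0.001], [0.248, -0.969, -0.0], [0.001, 0.001, -1.0]]
force: [1.5, -0.2, 0.1]
opening: 0.999
grasp_force: 0.0
```

play_rows([
  [[31.6,-34.7,0,0,0,-0.132],[0,0,0,0,0,-0.132],[0,0,0,0,0,-0.132],[0,0,0,0,0,-0.132]],
])

```text
time_s: 2.3
position: [0.5072, 0.0587, 0.2448]
tcp_rot: [[0.707, 0.708, 0.0], [0.708, -0.707, -0.0], [-0.0, 0.0, -1.0]]
force: [0.2, -1.0, -0.0]
opening: 0.997
grasp_force: 0.0
```

play_rows([
  [[0,0,0,0,0,-0.132],[0,0,0,0,0,-0.132],[0,0,0,0,0,-0.132],[0,0,0,0,0,-0.132]],
])

```text
time_s: 2.7
position: [0.5071, 0.0579, 0.245]
tcp_rot: [[0.256, 0.967, 0.0], [0.967, -0.256, 0.0], [0.0, 0.0, -1.0]]
force: [-0.7, 0.1, -0.4]
opening: 0.996
grasp_force: 0.0
```

```bash
python3 - <<'E'
from h import *
np.set_printoptions(precision=4,suppress=True)
s=bot.read_state();print(s['position'],s['tcp_rot'],s['time_s'],s['joint_positions'],s['force'])
S={n:bot.capture(n) for n in('wrist','scene')}
cv2.imwrite('pics/w1.png',S['wrist']['image'])
for n,p in S.items():
    for q,z in(('fin',.078),('lever_ball',.087),('ink_bottle',.014)):
        for r in bot.pinpoint(p,q)[:2]: print(n,q,r['centre'],r['confidence'],atz(p,r['centre'],z))
E
```

```text
[0.5071 0.0579 0.245 ] [[ 0.2557  0.9668  0.0002]
 [ 0.9668 -0.2557  0.    ]
 [ 0.0001  0.0002 -1.    ]] 2.7 [-6.0483 19.211  96.2352  0.0018 64.5422  8.7666] [-0.65    0.1194 -0.3967]
wrist fin [331.6, 158.9] 0.75 [0.529  0.1037 0.078 ]
wrist fin [444.8, 273.0] 0.34 [ 0.5986 -0.0134  0.078 ]
wrist ink_bottle [444.8, 270.2] 0.83 [ 0.613  -0.0375  0.014 ]
scene fin [320.4, 278.4] 0.79 [0.5259 0.0985 0.078 ]
scene lever_ball [303.4, 301.6] 0.43 [0.5231 0.1666 0.087 ]
scene ink_bottle [310.7, 247.5] 0.94 [ 0.6109 -0.0325  0.014 ]
```

View pics/w1.png

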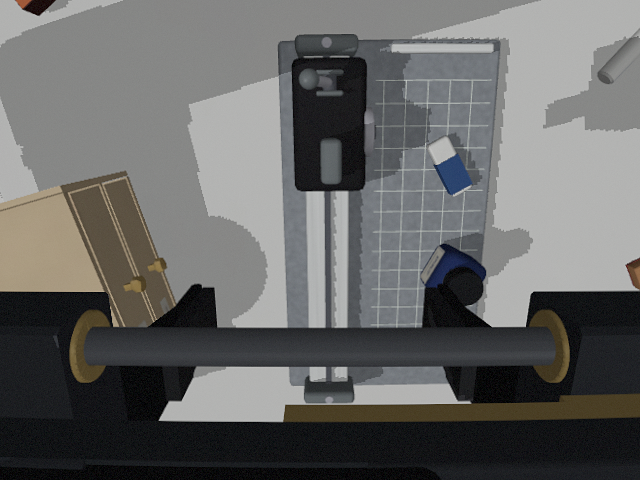

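The wrist view shows the rail vertical in the image, so the jaws are aligned. The fin is at (331,160), and the ball at (309,79) sits on the near stop. Before descending I'll check the rail yaw and the clearance to the box.

```bash
python3 - <<'E'
from h import *
np.set_printoptions(precision=4,suppress=True)
w=bot.capture('wrist');t=bot.capture('top')
a,b=atz(w,(327,43),.03),atz(w,(329,391),.03);print('caps',a,b,'dir',(a-b)/np.linalg.norm(a-b))
a,b=atz(w,(280.5,60),.014),atz(w,(290,380),.014);print('edge',a,b,(a-b)/np.linalg.norm(a-b))
print('box corner top',tri([ray(w,(62,188)),ray(t,(268,389))]),'floor front',atz(t,(320,380),0), atz(w,(127,174),0))
x=np.array([.967,-.256]);f=np.array([.529,.102]);
print('fin top', atz(w,(331.5,147),.096), 'ball',atz(w,(309,79),.087),tri([ray(w,(309,79)),ray(t,(258.7,275.2))]))
r=[ray(w,bot.pinpoint(w,'fin')[0]['centre']),ray(t,bot.pinpoint(t,'fin')[0]['centre'])]
print('fin',tri(r))
E
```

```text
caps [0.5508 0.1948 0.03  ] [ 0.4656 -0.1327  0.03  ] dir [0.2516 0.9678 0.    ]
edge [0.5082 0.1948 0.014 ] [ 0.4255 -0.1189  0.014 ] [ 0.2548  0.967  -0.    ]
box corner top [0.3303 0.1386 0.1079] floor front [0.3294 0.0484 0.    ] [0.3311 0.1373 0.    ]
fin top [0.5313 0.1133 0.096 ] ball [0.528  0.1647 0.087 ] [0.5292 0.16   0.1109]Traceback (most recent call last):
  File "<stdin>", line 9, in <module>
IndexError: list index out of range
```

play_rows([
  [[25,4.8,0,0,0,0],[25,4.8,0,0,0,0],[0,0,40,0,0,0],[0,0,40,0,0,0],[0,0,30,0,0,0]],
])

```text
time_s: 3.8
position: [0.5287, 0.104, 0.133]
tcp_rot: [[0.261, 0.965, -0.001], [0.965, -0.261, -0.0], [-0.0, -0.001, -1.0]]
force: [-0.4, -0.1, 0.7]
opening: 0.997
grasp_force: 0.0
```

```bash
python3 - <<'E'
from h import *
np.set_printoptions(precision=4,suppress=True)
w=bot.capture('wrist');s=bot.read_state();print(s['position'])
for q,z in(('fin',.078),('lever_ball',.087)):
    for r in bot.pinpoint(w,q)[:1]: print(q,r,atz(w,r['centre'],z),np.array(s['tcp_rot']).T@(atz(w,r['centre'],z)-s['position']))
cv2.imwrite('pics/w2.png',w['image'])
E
```

```text
[0.5256 0.1037 0.1289]
fin {'centre': [320.9, 268.5], 'confidence': 0.97} [0.5283 0.1007 0.078 ] [-0.0021  0.004   0.0508]
lever_ball {'centre': [286.8, 159.0], 'confidence': 0.84} [0.5276 0.1646 0.087 ] [ 0.0595 -0.0135  0.0419]
```

View pics/w2.png

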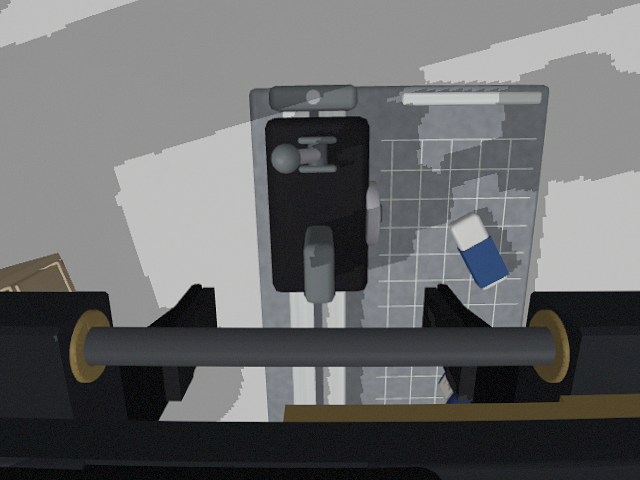

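The view shows the fin (320,265) centred between the jaws, and the ball at (287,158) on the near side. I'll descend and grip.

play_rows([
  [[-1,2,20,0,0,0],[-1,2,20,0,0,0],[0,0,14,0,0,0],[0,0,0,0,0,0],[0,0,0,0,0,0]],
])

```text
time_s: 4.45
position: [0.5342, 0.1006, 0.0825]
tcp_rot: [[0.261, 0.965, 0.003], [0.965, -0.261, 0.0], [0.001, 0.003, -1.0]]
force: [1.1, -0.2, 0.3]
opening: 0.998
grasp_force: 0.0
```

play_rows([
  [[0,-3,8,0,0,0],[0,0,0,0,0,0],[0,0,0,0,0,0]],
])

```text
time_s: 4.75
position: [0.5298, 0.1015, 0.0732]
tcp_rot: [[0.261, 0.965, 0.0], [0.965, -0.261, 0.0], [0.0, 0.0, -1.0]]
force: [-0.2, -0.3, 1.5]
opening: 1.002
grasp_force: 0.0
```

play_rows([
  [[0,0,0,0,0,0],[0,0,0,0,0,0],[0,0,0,0,0,0],[0,0,0,0,0,0],[0,0,0,0,0,0]],
], fingers=-1)

```text
time_s: 5.25
position: [0.5299, 0.1014, 0.0728]
tcp_rot: [[0.261, 0.965, -0.0], [0.965, -0.261, 0.0], [-0.0, -0.0, -1.0]]
force: [-0.3, 0.5, 0.4]
opening: 0.632
grasp_force: 0.0
```

play_rows([
  [[0,0,0,0,0,0],[0,0,0,0,0,0],[0,0,0,0,0,0],[0,0,0,0,0,0],[0,0,0,0,0,0]],
])

```text
time_s: 5.75
position: [0.5279, 0.1019, 0.0727]
tcp_rot: [[0.261, 0.965, -0.004], [0.965, -0.261, 0.001], [-0.0, -0.004, -1.0]]
force: [-2.0, 0.8, 2.8]
opening: 0.181
grasp_force: 30.0
```

play_rows([
  [[-3,0,0,0,0,0],[-4,0,0,0,0,0],[0,0,0,0,0,0],[0,0,0,0,0,0]],
])

```text
time_s: 6.15
position: [0.5277, 0.1005, 0.0727]
tcp_rot: [[0.264, 0.965, 0.001], [0.964, -0.264, 0.009], [0.009, -0.002, -1.0]]
force: [-0.3, 21.1, -1.0]
opening: 0.18
grasp_force: 30.0
```

It's held fast (21 N, 1.4 mm of give). I'll release the fin and throw the lever to the far side.

play_rows([
  [[7,0,0,0,0,0],[0,0,0,0,0,0],[0,0,0,0,0,0],[0,0,0,0,0,0],[0,0,0,0,0,0]],
], fingers=0)

```text
time_s: 6.65
position: [0.53, 0.1008, 0.0729]
tcp_rot: [[0.262, 0.965, 0.0], [0.965, -0.262, -0.0], [-0.0, 0.0, -1.0]]
force: [0.8, -0.5, -0.3]
opening: 0.481
grasp_force: 0.0
```

play_rows([
  [[0,0,-30,0,0,0],[0,0,-35,0,0,0],[0,-25,0,0,0,0],[30,-25,0,0,0,0],[30,0,0,0,0,0]],
])

```text
time_s: 7.15
position: [0.4932, 0.1723, 0.1379]
tcp_rot: [[0.263, 0.965, -0.005], [0.965, -0.263, -0.001], [-0.002, -0.005, -1.0]]
force: [-0.0, 0.5, 0.5]
opening: 0.503
grasp_force: 0.0
```

play_rows([
  [[0,0,0,0,0,0],[0,0,0,0,0,0],[0,0,0,0,0,0],[0,0,0,0,0,0],[0,0,0,0,0,0]],
], fingers=-1)

```text
time_s: 7.65
position: [0.4973, 0.1716, 0.1377]
tcp_rot: [[0.262, 0.965, -0.0], [0.965, -0.262, -0.0], [-0.0, -0.0, -1.0]]
force: [0.7, 0.5, 0.2]
opening: 0.136
grasp_force: 0.0
```

```bash
python3 - <<'E'
from h import *
np.set_printoptions(precision=4,suppress=True)
w=bot.capture('wrist');s=bot.read_state();print(s['position'],s['opening'],s['force'])
for q,z in(('fin',.078),('lever_ball',.087)):
  for n,w in(('wrist',w),('scene',bot.capture('scene'))):
    for r in bot.pinpoint(w,q)[:1]: print(n,q,r,atz(w,r['centre'],z),np.array(s['tcp_rot']).T@(atz(w,r['centre'],z)-s['position']))
E
```

```text
[0.4973 0.1717 0.1378] 0.08707291418466855 [ 0.2144  0.192  -0.4296]
wrist lever_ball {'centre': [303.3, 299.5], 'confidence': 0.56} [0.5253 0.1627 0.087 ] [-0.0014  0.0294  0.0508]
scene lever_ball {'centre': [303.2, 299.9], 'confidence': 0.46} [0.5251 0.1635 0.087 ] [-0.0006  0.029   0.0508]
```

play_rows([
  [[0,-5,0,0,0,0],[0,0,25,0,0,0],[0,0,24,0,0,0],[0,0,0,0,0,0]],
])

```text
time_s: 8.4
position: [0.4897, 0.1735, 0.0866]
tcp_rot: [[0.261, 0.965, -0.007], [0.965, -0.261, -0.001], [-0.002, -0.006, -1.0]]
force: [-1.1, -0.6, 0.3]
opening: 0.003
grasp_force: 0.0
```

play_rows([
  [[0,8,0,0,0,0],[0,8,0,0,0,0],[0,8,0,0,0,0],[0,8,0,0,0,0]],
])

```text
time_s: 8.8
position: [0.5251, 0.1652, 0.0899]
tcp_rot: [[0.261, 0.965, 0.003], [0.965, -0.261, 0.0], [0.001, 0.002, -1.0]]
force: [1.4, 0.7, 0.3]
opening: 0.005
grasp_force: 0.0
```

play_rows([
  [[0,5,0,0,0,0],[0,3,0,0,0,0],[0,0,0,0,0,0]],
])

```text
time_s: 9.1
position: [0.5316, 0.1631, 0.0889]
tcp_rot: [[0.261, 0.965, 0.0], [0.965, -0.261, 0.0], [0.0, 0.0, -1.0]]
force: [-0.2, 0.9, 0.3]
opening: 0.004
grasp_force: 0.0
```

```bash
python3 - <<'E'
from h import *
a=bot.capture('wrist');b=bot.capture('scene')
cv2.imwrite('pics/w3.png',cv2.hconcat([cv2.resize(a['image'],(400,300)),cv2.resize(b['image'][230:350,240:400],(400,300))]))
E
```

```text
(no output)
```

View pics/w3.png

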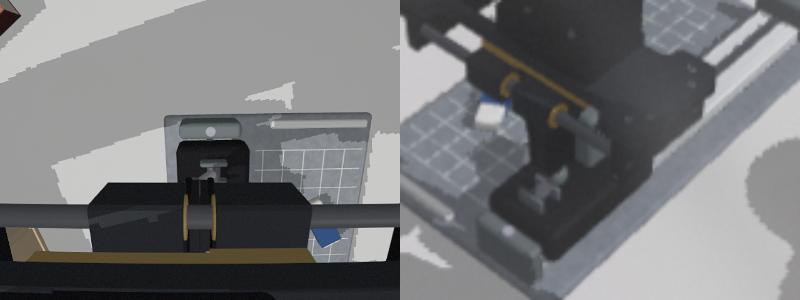

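```bash
python3 - <<'E'
from h import *
np.set_printoptions(precision=4,suppress=True)
a=bot.capture('wrist');b=bot.capture('scene');s=bot.read_state();print(s['position'],s['force'])
for n,w in(('w',a),('s',b)):
  for r in bot.pinpoint(w,'lever_ball')[:2]: print(n,r,np.array(s['tcp_rot']).T@(atz(w,r['centre'],.09)-s['position']))
cv2.imwrite('pics/w4.png',cv2.hconcat([cv2.resize(a['image'][200:400,200:400],(400,400),interpolation=3),cv2.resize(b['image'][270:340,270:340],(400,400),interpolation=3)]))
E
```

```text
[0.5305 0.1634 0.0887] [ 0.55   -0.2057  0.8887]
w {'centre': [310.8, 302.0], 'confidence': 0.92} [ 0.0005 -0.0038 -0.0013]
s {'centre': [307.1, 301.0], 'confidence': 0.51} [-0.0017 -0.0134 -0.0013]
```

View pics/w4.png

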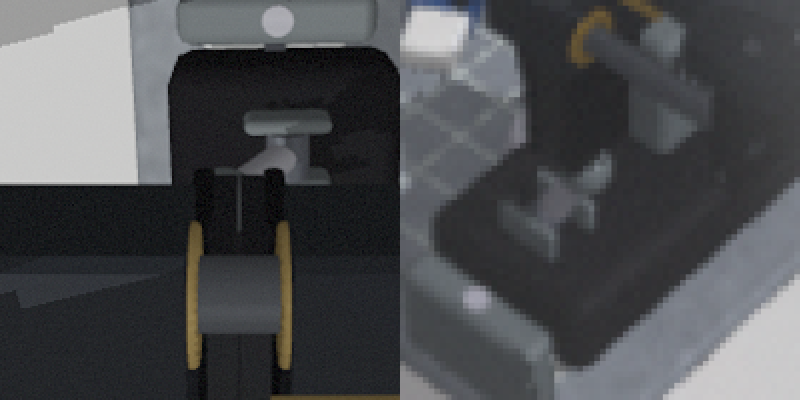

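```bash
python3 - <<'E'
from h import *
np.set_printoptions(precision=1,suppress=True)
a=bot.capture('wrist');b=bot.capture('scene');s=bot.read_state()
T=np.array(s['tcp_rot']);P=np.array(s['position']);f=np.array([.5285,.1015,0])
U=T[:,0]*[1,1,0];X=T[:,1]*[1,1,0]
pts={'tip':P+T@[0,0,.014],'tcp':P,'up40':P-T@[0,0,.04]}
for d,z in((-16,.087),(-8,.09),(0,.091),(8,.09),(16,.087)): pts[f'ball{d}']=f+.06*U+d/1e3*X+[0,0,z]
for n,c in(('w',a),('s',b)):
  K=np.array([[c['fx'],0,c['cx']],[0,c['fy'],c['cy']],[0,0,1.]])
  for k,v in pts.items():
    q=cv2.projectPoints(v.reshape(1,3),cv2.Rodrigues(np.array(c['R']))[0],np.array(c['t'],float).reshape(3),K,np.array(c['distortion'],float))[0].ravel()
    print(n,k,q,end=' | ')
  print()
cv2.imwrite('pics/w5.png',cv2.convertScaleAbs(cv2.resize(b['image'][250:325,265:365],(800,600),interpolation=2),alpha=2.2,beta=20))
E
```

```text
w tip [320.3 290.1] | w tcp [320.4 302. ] | w up40 [320.6 348.1] | w ball-16 [315.6 301.1] | w ball-8 [333.9 303.8] | w ball0 [352.5 304.7] | w ball8 [370.7 303.8] | w ball16 [387.9 301. ] | 
s tip [300.2 303.7] | s tcp [300.1 297.9] | s up40 [299.7 280.3] | s ball-16 [301.2 299.2] | s ball-8 [297.5 295.5] | s ball0 [293.9 292.6] | s ball8 [290.4 290.6] | s ball16 [287.  289.5] |
```

View pics/w5.png

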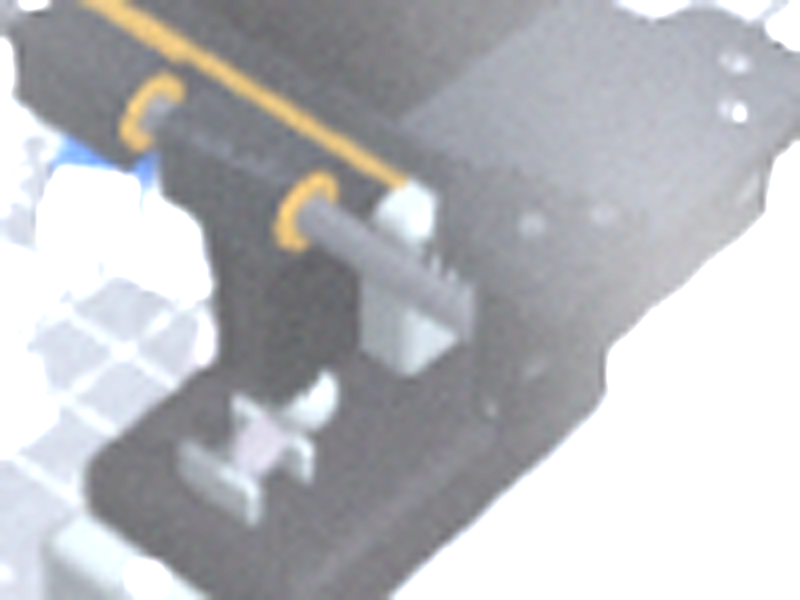

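The pictures show the closed finger at the ball and hiding part of it. The tips are thinner than I assumed, so the throw needs about 15 mm more. I'll keep pushing and watch the force.

play_rows([
  [[0,5,0,0,0,0],[0,5,0,0,0,0],[0,0,0,0,0,0]],
])

```text
time_s: 9.8
position: [0.5421, 0.1605, 0.089]
tcp_rot: [[0.261, 0.965, 0.002], [0.965, -0.261, 0.0], [0.001, 0.002, -1.0]]
force: [0.3, 0.2, 0.7]
opening: 0.005
grasp_force: 0.0
```

play_rows([
  [[0,5,0,0,0,0],[0,3,0,0,0,0],[0,0,0,0,0,0]],
])

```text
time_s: 10.1
position: [0.5492, 0.1584, 0.0889]
tcp_rot: [[0.261, 0.965, 0.001], [0.965, -0.261, 0.0], [0.0, 0.001, -1.0]]
force: [-0.0, 0.2, -0.2]
opening: 0.007
grasp_force: 0.0
```

```bash
python3 - <<'E'
from h import *
np.set_printoptions(precision=4,suppress=True)
a=bot.capture('wrist');b=bot.capture('scene');s=bot.read_state();print(s['position'],s['force'])
for n,w in(('w',a),('s',b)):
  for r in bot.pinpoint(w,'lever_ball')[:2]: print(n,r,np.array(s['tcp_rot']).T@(atz(w,r['centre'],.09)-s['position']))
cv2.imwrite('pics/w6.png',cv2.convertScaleAbs(cv2.hconcat([cv2.resize(a['image'][220:340,250:410],(400,300),interpolation=2),cv2.resize(b['image'][250:325,265:365],(400,300),interpolation=2)]),alpha=2.2,beta=20))
E
```

```text
[0.5484 0.1586 0.0888] [-0.8035 -0.208   0.4818]
w {'centre': [267.1, 303.6], 'confidence': 0.87} [-0.0002 -0.0222 -0.0012]
s {'centre': [302.5, 297.5], 'confidence': 0.69} [-0.0024 -0.0213 -0.0012]
```

View pics/w6.png

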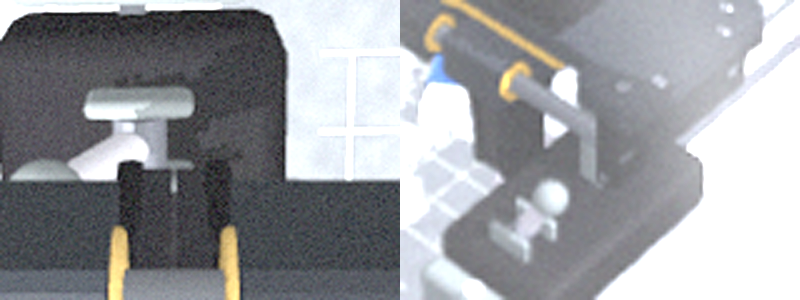

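The wrist and scene views both show the ball still on the near side, about 22 mm behind the finger. The finger got past it without moving it. I'll lift and grip the ball itself so I know I have it, but first I'll check its height.

play_rows([
  [[0,0,-25,0,0,0],[0,0,-25,0,0,0],[0,-21,0,0,0,0],[-40,0,0,0,0,0],[0,0,0,0,0,0]],
], fingers=0)

```text
time_s: 10.8
position: [0.5155, 0.1234, 0.1389]
tcp_rot: [[0.262, 0.965, -0.003], [0.965, -0.262, -0.001], [-0.002, -0.002, -1.0]]
force: [-0.5, 0.6, 0.5]
opening: 0.373
grasp_force: 0.0
```

```bash
python3 - <<'E'
from h import *
np.set_printoptions(precision=4,suppress=True)
print(bot.tips_ahead)
s=bot.read_state();T=np.array(s['tcp_rot']);P=np.array(s['position']);print(P)
S={n:bot.capture(n) for n in('wrist','scene')}
for q,z in(('lever_ball',.087),('fin',.078)):
  rs=[]
  for n,p in S.items():
    for r in bot.pinpoint(p,q)[:1]:
      rs.append(ray(p,r['centre']));print(n,q,r,T.T@(atz(p,r['centre'],z)-P))
  if len(rs)>1: print('tri',tri(rs),T.T@(tri(rs)-P))
cv2.imwrite('pics/w7.png',S['wrist']['image'])
E
```

```text
0.014
[0.5155 0.1234 0.1389]
wrist lever_ball {'centre': [321.6, 188.0], 'confidence': 0.91} [0.0428 0.0009 0.0518]
scene lever_ball {'centre': [303.5, 300.0], 'confidence': 0.58} [ 0.0412 -0.0016  0.0518]
tri [0.5262 0.1633 0.0856] [0.0415 0.     0.0532]
wrist fin {'centre': [349.9, 289.4], 'confidence': 0.61} [-0.0183  0.0177  0.0609]
scene fin {'centre': [320.8, 278.7], 'confidence': 0.76} [-0.0211  0.0157  0.0609]
tri [0.5264 0.0993 0.0769] [-0.0202  0.017   0.062 ]
```

View pics/w7.png

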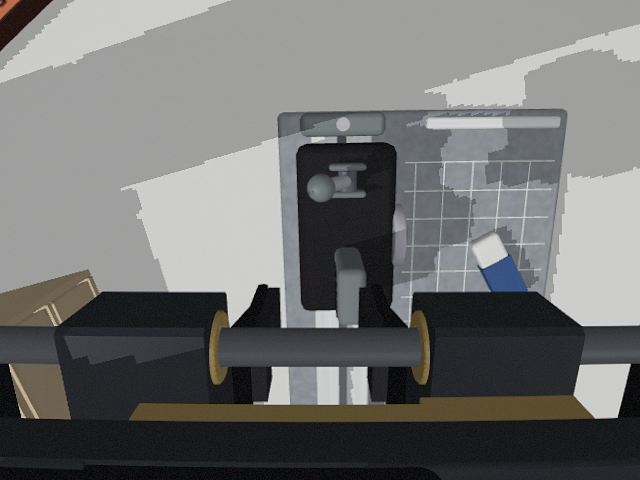

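The ball is at (321,188) on the near side; triangulated, it's at the expected place and height. I'll go straight down on it and grip.

play_rows([
  [[41,0,0,0,0,0],[0,0,0,0,0,0],[0,0,25,0,0,0],[0,0,25,0,0,0],[0,0,6,0,0,0]],
])

```text
time_s: 11.6
position: [0.5264, 0.1651, 0.0805]
tcp_rot: [[0.26, 0.966, -0.005], [0.966, -0.26, -0.001], [-0.002, -0.005, -1.0]]
force: [-0.2, -0.1, 0.8]
opening: 0.501
grasp_force: 0.0
```

play_rows([
  [[0,0,0,0,0,0],[0,0,0,0,0,0],[0,0,0,0,0,0],[0,0,0,0,0,0],[0,0,0,0,0,0]],
], fingers=-1)

```text
time_s: 12.1
position: [0.5285, 0.1651, 0.0836]
tcp_rot: [[0.261, 0.965, 0.0], [0.965, -0.261, 0.0], [0.0, 0.0, -1.0]]
force: [-2.3, 0.9, 2.6]
opening: 0.13
grasp_force: 2.8
```

play_rows([
  [[0,0,0,0,0,0],[0,0,0,0,0,0]],
])

```text
time_s: 12.3
position: [0.5278, 0.1654, 0.0855]
tcp_rot: [[0.261, 0.965, -0.001], [0.965, -0.261, 0.0], [0.0, -0.001, -1.0]]
force: [-6.6, -0.1, 21.2]
opening: 0.026
grasp_force: 11.5
```

The pads slid up off the top of the ball (21 N upward), so the fingers sit higher on it than I assumed. I'll open and go lower in steps, watching the force.

play_rows([
  [[0,0,0,0,0,0],[0,0,0,0,0,0],[0,0,0,0,0,0],[0,0,0,0,0,0],[0,0,0,0,0,0]],
], fingers=-0.1)

```text
time_s: 12.8
position: [0.528, 0.165, 0.0828]
tcp_rot: [[0.261, 0.965, -0.001], [0.965, -0.261, -0.0], [-0.0, -0.001, -1.0]]
force: [-0.9, 0.9, 0.6]
opening: 0.386
grasp_force: 0.0
```

play_rows([
  [[0,0,3,0,0,0],[0,0,3,0,0,0],[0,0,0,0,0,0]],
])

```text
time_s: 13.1
position: [0.5277, 0.165, 0.076]
tcp_rot: [[0.261, 0.965, -0.002], [0.965, -0.261, -0.0], [-0.001, -0.002, -1.0]]
force: [-0.8, 0.2, -0.3]
opening: 0.444
grasp_force: 0.0
```

```bash
python3 - <<'E'
from h import *
np.set_printoptions(precision=4,suppress=True)
s=bot.read_state();T=np.array(s['tcp_rot']);P=np.array(s['position']);print(P,s['force'],s['opening'])
for n in('wrist','scene','top'):
    p=bot.capture(n)
    for q in('lever_ball','fin'):
      for r in bot.pinpoint(p,q)[:1]: print(n,q,r,T.T@(atz(p,r['centre'],.087)-P))
    if n=='scene': b=p['image']
    if n=='wrist': a=p['image']
cv2.imwrite('pics/w8.png',cv2.convertScaleAbs(cv2.hconcat([cv2.resize(a[200:380,220:420],(400,360),interpolation=2),cv2.resize(b[250:322,265:345],(400,360),interpolation=2)]),alpha=2.2,beta=20))
E
```

```text
[0.5277 0.165  0.076 ] [-0.7545  0.2055 -0.2524] 0.4435541323813036
wrist lever_ball {'centre': [318.7, 314.3], 'confidence': 0.58} [-0.0007 -0.0006 -0.011 ]
scene lever_ball {'centre': [301.7, 300.5], 'confidence': 0.51} [ 0.0005 -0.0013 -0.011 ]
top fin {'centre': [291.9, 275.7], 'confidence': 0.85} [-0.062   0.0204 -0.011 ]
```

View pics/w8.png

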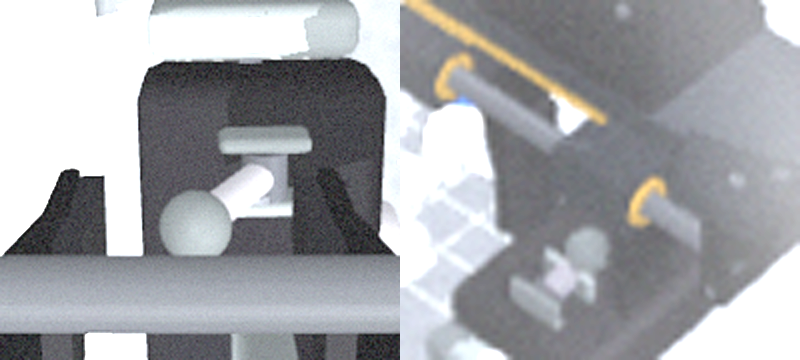

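The ball at crop (195,225) lies between the open fingers, still on the near side. I'll go a little lower, then close on it.

play_rows([
  [[0,0,2,0,0,0],[0,0,2,0,0,0],[0,0,0,0,0,0]],
])

```text
time_s: 13.85
position: [0.5281, 0.165, 0.0725]
tcp_rot: [[0.261, 0.965, -0.001], [0.965, -0.261, -0.0], [-0.0, -0.001, -1.0]]
force: [-0.2, -0.1, 0.4]
opening: 0.454
grasp_force: 0.0
```

play_rows([
  [[0,0,0,0,0,0],[0,0,0,0,0,0],[0,0,0,0,0,0],[0,0,0,0,0,0],[0,0,0,0,0,0]],
], fingers=-1)

```text
time_s: 14.35
position: [0.5277, 0.1652, 0.0729]
tcp_rot: [[0.261, 0.965, -0.001], [0.965, -0.261, 0.0], [-0.0, -0.001, -1.0]]
force: [-1.8, -0.0, 2.6]
opening: 0.147
grasp_force: 29.2
```

Gripped (29 N). Now I'll carry the ball across along its arc.

play_rows([
  [[0,5,-1.5,0,0,0],[0,5,-1.3,0,0,0],[0,6,-1,0,0,0]],
])

```text
time_s: 14.65
position: [0.5335, 0.1627, 0.0759]
tcp_rot: [[0.263, 0.965, -0.023], [0.965, -0.263, 0.002], [-0.004, -0.023, -1.0]]
force: [-13.7, 4.7, 10.2]
opening: 0.146
grasp_force: 30.0
```

play_rows([
  [[0,0,0,0,0,0],[0,0,3,0,0,0],[0,0,0,0,0,0]],
], fingers=-0.5)

```text
time_s: 14.95
position: [0.5445, 0.1608, 0.0734]
tcp_rot: [[0.261, 0.965, 0.001], [0.965, -0.261, -0.0], [0.0, 0.001, -1.0]]
force: [-1.8, -0.8, -0.2]
opening: 0.237
grasp_force: 0.4
```

play_rows([
  [[0,6,0,0,0,0],[0,6,0,0,0,0],[0,6,0,0,0,0],[0,4,0,0,0,0],[0,0,0,0,0,0]],
])

```text
time_s: 15.45
position: [0.5624, 0.1554, 0.073]
tcp_rot: [[0.262, 0.965, -0.007], [0.965, -0.262, 0.001], [-0.001, -0.007, -1.0]]
force: [-6.4, 2.0, 2.6]
opening: 0.251
grasp_force: 3.3
```

```bash
python3 - <<'E'
from h import *
np.set_printoptions(precision=4,suppress=True)
s=bot.read_state();T=np.array(s['tcp_rot']);P=np.array(s['position']);print(P,s['force'],s['opening'])
for n in('wrist','scene','top'):
    p=bot.capture(n)
    for q in('lever_ball',):
      for r in bot.pinpoint(p,q)[:1]: X=atz(p,r['centre'],.088);print(n,q,r,T.T@(X-P),'rel fin across',(T.T@(X-[.5275,.1005,0]))[:2])
E
```

```text
[0.5624 0.1554 0.073 ] [-6.3736  2.0497  2.5894] 0.2514346721442549
wrist lever_ball {'centre': [307.9, 317.5], 'confidence': 0.69} [-0.0003 -0.0049 -0.015 ] rel fin across [0.0618 0.0138]
scene lever_ball {'centre': [289.6, 293.7], 'confidence': 0.51} [ 0.0036 -0.0132 -0.0149] rel fin across [0.0656 0.0056]
```

play_rows([
  [[0,3,0,0,0,0],[0,0,0,0,0,0],[0,0,0,0,0,0]],
])

```text
time_s: 16.05
position: [0.5625, 0.1551, 0.0728]
tcp_rot: [[0.262, 0.965, -0.012], [0.965, -0.262, 0.001], [-0.002, -0.012, -1.0]]
force: [-9.2, 3.7, 4.7]
opening: 0.25
grasp_force: 5.2
```

play_rows([
  [[0,-3,0,0,0,0],[0,0,0,0,0,0],[0,0,0,0,0,0],[0,0,-30,0,0,0],[0,0,-35,0,0,0]],
], fingers=0)

```text
time_s: 16.55
position: [0.5654, 0.1546, 0.1381]
tcp_rot: [[0.261, 0.965, -0.002], [0.965, -0.261, -0.0], [-0.001, -0.002, -1.0]]
force: [1.6, 0.1, 0.1]
opening: 0.493
grasp_force: 0.0
```

play_rows([
  [[-30,-9,0,0,0,0],[-30,-8,0,0,0,0],[0,0,0,0,0,0],[0,0,0,0,0,0]],
])

```text
time_s: 16.95
position: [0.5344, 0.101, 0.1391]
tcp_rot: [[0.263, 0.965, 0.003], [0.965, -0.263, 0.0], [0.001, 0.002, -1.0]]
force: [-0.5, -0.6, 0.0]
opening: 0.5
grasp_force: 0.0
```

```bash
python3 - <<'E'
from h import *
np.set_printoptions(precision=4,suppress=True)
s=bot.read_state();T=np.array(s['tcp_rot']);P=np.array(s['position']);print(P,s['force'],s['opening'],s['time_s'])
for n in('wrist','scene','top'):
    p=bot.capture(n)
    for q,z in(('lever_ball',.087),('fin',.078)):
      for r in bot.pinpoint(p,q)[:1]: X=atz(p,r['centre'],z);print(n,q,r,X,T.T@(X-P))
E
```

```text
[0.5344 0.101  0.1391] [-0.5399 -0.6216  0.0411] 0.4996515496272477 16.95
wrist lever_ball {'centre': [336.4, 156.3], 'confidence': 0.58} [0.5584 0.1559 0.087 ] [0.0593 0.0086 0.0522]
wrist fin {'centre': [308.8, 262.0], 'confidence': 0.55} [0.5281 0.1014 0.078 ] [-0.0014 -0.0064  0.0611]
scene lever_ball {'centre': [290.2, 290.4], 'confidence': 0.61} [0.5539 0.1545 0.087 ] [0.0567 0.0046 0.0522]
scene fin {'centre': [320.5, 279.2], 'confidence': 0.77} [0.5249 0.1002 0.078 ] [-0.0034 -0.0091  0.0611]
```

The lever is over on the far side (+15 mm). I'll regrip the fin.

play_rows([
  [[0,-6,0,0,0,0],[0,0,25,0,0,0],[0,0,25,0,0,0],[0,0,17,0,0,0],[0,0,0,0,0,0]],
])

```text
time_s: 17.9
position: [0.5249, 0.1034, 0.0696]
tcp_rot: [[0.261, 0.965, -0.006], [0.965, -0.261, 0.0], [-0.001, -0.005, -1.0]]
force: [0.4, -0.1, -0.3]
opening: 0.506
grasp_force: 0.0
```

play_rows([
  [[0,0,0,0,0,0],[0,0,0,0,0,0],[0,0,0,0,0,0],[0,0,0,0,0,0],[0,0,0,0,0,0]],
], fingers=-1)

```text
time_s: 18.4
position: [0.5283, 0.1031, 0.0724]
tcp_rot: [[0.26, 0.966, 0.003], [0.966, -0.26, -0.0], [0.0, 0.003, -1.0]]
force: [0.9, -0.5, 1.9]
opening: 0.178
grasp_force: 30.0
```

play_rows([
  [[-3,0,0,0,0,0],[-4,0,0,0,0,0],[-3,0,0,0,0,0],[0,0,0,0,0,0]],
])

```text
time_s: 18.8
position: [0.5258, 0.0928, 0.0724]
tcp_rot: [[0.261, 0.965, 0.003], [0.965, -0.261, -0.001], [0.0, 0.003, -1.0]]
force: [1.2, -0.4, 5.4]
opening: 0.179
grasp_force: 30.0
```

It's free. Sliding.

play_rows([
  [[-10,0,0,0,0,0],[-20,0.2,0,0,0,0],[-20,0.2,0,0,0,0],[-20,0.2,0,0,0,0],[-20,0.2,0,0,0,0]],
])

```text
time_s: 19.3
position: [0.5037, 0.0051, 0.0724]
tcp_rot: [[0.261, 0.965, 0.005], [0.965, -0.261, -0.001], [0.0, 0.005, -1.0]]
force: [3.9, 1.8, 4.7]
opening: 0.179
grasp_force: 30.0
```

play_rows([
  [[-20,0.2,0,0,0,0],[-20,0.2,0,0,0,0],[-20,0.2,0,0,0,0],[-15,0.2,0,0,0,0],[-10,0,0,0,0,0]],
])

```text
time_s: 19.8
position: [0.4828, -0.0781, 0.0724]
tcp_rot: [[0.262, 0.965, 0.006], [0.965, -0.262, -0.002], [-0.001, 0.006, -1.0]]
force: [6.3, 1.0, 4.5]
opening: 0.176
grasp_force: 30.0
```

play_rows([
  [[-6,0,0,0,0,0],[-6,0,0,0,0,0],[-4,0,0,0,0,0],[0,0,0,0,0,0],[0,0,0,0,0,0]],
])

```text
time_s: 20.3
position: [0.4798, -0.0902, 0.0724]
tcp_rot: [[0.263, 0.965, 0.008], [0.965, -0.263, 0.001], [0.003, 0.007, -1.0]]
force: [10.1, 9.9, 5.0]
opening: 0.183
grasp_force: 30.0
```

Force has risen at 0.200 m of travel, so it's at the cap. I'll ease the sideways load, release, and lift.

play_rows([
  [[0,2.5,0,0,0,0],[0,0,0,0,0,0]],
])

```text
time_s: 20.5
position: [0.4797, -0.0901, 0.0724]
tcp_rot: [[0.262, 0.965, 0.002], [0.965, -0.262, 0.002], [0.003, 0.002, -1.0]]
force: [5.3, 8.8, 8.7]
opening: 0.182
grasp_force: 30.0
```

play_rows([
  [[0,0,0,0,0,0],[0,0,0,0,0,0],[0,0,0,0,0,0],[0,0,0,0,0,0],[0,0,0,0,0,0]],
], fingers=0.1)

```text
time_s: 21.0
position: [0.4782, -0.092, 0.0713]
tcp_rot: [[0.261, 0.965, -0.001], [0.965, -0.261, 0.0], [0.0, -0.001, -1.0]]
force: [-0.4, 0.4, 0.0]
opening: 0.513
grasp_force: 0.0
```

play_rows([
  [[0,0,-15,0,0,0],[0,0,-30,0,0,0],[0,0,-35,0,0,0],[0,0,-35,0,0,0],[0,0,0,0,0,0]],
])

```text
time_s: 21.5
position: [0.4816, -0.0932, 0.1907]
tcp_rot: [[0.261, 0.965, 0.009], [0.965, -0.261, -0.004], [-0.002, 0.01, -1.0]]
force: [0.4, -0.5, -0.2]
opening: 0.547
grasp_force: 0.0
```

```bash
python3 - <<'E'
from h import *
np.set_printoptions(precision=4,suppress=True)
s=bot.read_state();print(s['position'],s['force'],s['time_s'])
for n in('wrist','scene','top'):
    p=bot.capture(n)
    for q,z in(('lever_ball',.087),('fin',.078),('ink_bottle',.014)):
      for r in bot.pinpoint(p,q)[:1]: X=atz(p,r['centre'],z);print(n,q,r,X,((X-[.5285,.1020,0])@[.2525,.9676,0]))
E
```

```text
[ 0.4816 -0.0932  0.1907] [ 0.4232 -0.5218 -0.1816] 21.5
wrist lever_ball {'centre': [337.3, 148.4], 'confidence': 0.96} [ 0.5092 -0.0377  0.087 ] -0.140090945812453
wrist fin {'centre': [313.9, 237.5], 'confidence': 0.77} [ 0.4786 -0.0927  0.078 ] -0.20103614677402848
wrist ink_bottle {'centre': [460.0, 110.2], 'confidence': 0.66} [ 0.6139 -0.0384  0.014 ] -0.11431924774182416
scene lever_ball {'centre': [360.6, 237.0], 'confidence': 0.62} [ 0.5032 -0.0266  0.087 ] -0.1308102712915223
scene fin {'centre': [387.8, 225.5], 'confidence': 0.74} [ 0.4723 -0.0948  0.078 ] -0.20459191842673252
scene ink_bottle {'centre': [311.0, 248.4], 'confidence': 0.68} [ 0.6091 -0.0302  0.014 ] -0.10757677042321323
top lever_ball {'centre': [365.6, 287.9], 'confidence': 0.63} [ 0.509  -0.0362  0.087 ] -0.13866615421576914
top fin {'centre': [392.2, 300.0], 'confidence': 0.66} [ 0.487  -0.0861  0.078 ] -0.19251808228667974
top ink_bottle {'centre': [363.1, 233.3], 'confidence': 0.74} [ 0.6219 -0.0385  0.014 ] -0.11236423023663843
```

```bash
python3 -c "
from rig import bot
print(bot.hand_in())"
```

```text
the job is handed in; nothing more can be done
None
```

The cutter head is parked against the right end cap (about 0.200 m of travel, where the force rose to roughly 10 N). The catch was holding it, so I threw the lever to the far side first. The ink bottle measures as unmoved, the arm is clear, and the job was handed in at about 22 s.

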